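# Fit the snug filler bar beside the tube block in the dry block heater

## Robot

A 6-joint arm with a two-finger parallel gripper is mounted at the origin on the work surface. World frame = base frame: x ahead of the robot, y to its left, z up, the work surface at z = 0. Lengths are in mm, angles in rad, forces in N, time in s.
With the tool pointing down it reaches from about 350 to 875 mm from the base axis. Payload 4.2 kg.
Tool frame: the origin (TCP) lies between the finger pads; the fingertips stand 25 mm ahead of it and the grasp point (between the pads) lies 6 mm ahead of it; z points along the fingers, y is the line along which they close (so a half turn about z gives the same grasp; the last joint's range is limited). The gripper opens to 85 mm and grips with 20 to 120 N. Pads are 22 mm wide; open, the fingers measure 114 mm over their backs; the gripper's body (76 mm by 85 mm) begins 54 mm behind the grasp point. The pads swing forward as they close: fully open they stand 13 mm farther back than shut.
Start: joints at [-0.911, 0.385, 0.008, 0, -1.194, -0.259], TCP at [243.86, -575.44, 256.312] pointing down, gripper open.
Joint ranges: [-3.14, 3.14], [-1.21, 2.06], [-1.07, 1.41], [-3.16, 2.05], [-2.99, -0.16], [-3.1, 3.1]. Speed limits (rad/s): [2.79, 2.79, 3.14, 3.14, 3.14, 3.14].

## Interface

Orientations are given as a unit quaternion [x, y, z, w].
In Python, from bench import read_state, get_image, job_done gives the robot as it stands.
- The arm moves only by the tool play_rows, never from a script. Its argument "series" is a list of rows, each a list of 6 numbers: the shift along the world's x, y, z in mm, then the turn, a rotation vector about the world's x, y, z in units of 6 degrees (1.0 is 6 degrees). A call has 1 to 20 rows; each row shifts and turns the commanded pose from where the row before left it; what a row does not reach is not made up. A row lasts 1/12 s, in which the tool goes at most 41.7 mm and 7.16 degrees, less where a joint would pass 70% of its speed; a pose out of reach is approached as far as the arm can. A call is refused whole if a number of a shift passes 41.7 or a number of a turn 1, either way. A call with a gripper value outside its range is refused whole. "gripper" is the opening, from 0 (shut) to 1 (fully open), set as the call begins (left out, the last holds). The fingers move at their own pace and stop on an object; the grip force is fixed at half the most. Time passes only in rows, so rows that do not move let the fingers close. It gives the time, the measured TCP pose, the force, the opening and the grip force at its end, in the units of the state.
- read_state(): the state, without advancing time (a new reading comes with each control period).
- get_image(name): name is "scene" or "top"; returns a dict with "image" (384x512x3 uint8, red, green, blue), "fx", "fy", "cx", "cy" (pixels), "dist_coeffs" ([k1, k2, p1, p2, k3] as OpenCV has them; the pictures are not rectified), "eye" and "rotation" of the camera in the world. Camera axes: x right, y down, z forward; pixel columns grow to the right and rows downward; lengths in mm; the calibration is good to about 2 mm. A picture is of the moment at which its call begins. There is no depth.
- job_done(): hands the job in; it is judged then, once.
The state is a dict: "clock": time; "joints": joint angles; "joint_vel": joint speeds; "joint_efforts": joint torques, N m; "position": TCP position; "ee_rot": TCP orientation; "contact_force": force on the tool from outside, world axes, zero at the start; "wrist_torque": the same for the moment, N m; "gripper_width": finger opening in mm; "grasp_force": force on a finger pad.
Only numpy, scipy, OpenCV 4.12 (cv2) and the standard library are available. Lean on these libraries where they do the work, as an engineer would, in place of code of your own. Each camera call takes 0.05 s, during which the arm holds its last target. There are 200 camera calls.

## Task

The tube block leaves an open slot along one side of the white dry block heater's well. Of the three aluminium filler bars standing on the bench, take the one that slides down into that slot snugly (the thickest one that still goes in), push or lower it upright right down to the floor of the well, and let go of it. The other two bars must be left standing on the bench.

Things in the scene. Friction and masses are not known exactly. Their poses are not given: they have to be found in the camera images.
- gap (a point): centre of the slot's mouth, level with the top of the white heater (165 x 150 x 76 mm high, fixed). Slot: 90 long (x) x 35 wide (y) x 36 mm deep, between tube block and side wall; its long sides flare out 8 mm each over the top 12 mm. Tube caps stand 9 mm above the mouth, from 31 mm to the +y side. z up. A bar standing on the slot's floor has its fin point 34 mm above this point
- filler_thin_fin (a point): thin filler bar: loose aluminium bar 70 long (x) x 18 thick (y) x 42 mm high, standing on the bench, with an upright black grip fin on top (40 long in x, 14 thick in y, 42 to 94 mm above the bar's underside; same on all bars). The point is on the fin's centre line, 70 mm above the underside: pinch it here across the 14 mm. z up, ends alike, under 0.5 kg
- filler_medium_fin (a point): medium filler bar: loose aluminium bar 70 long (x) x 30 thick (y) x 42 mm high, standing on the bench, with an upright black grip fin on top (40 long in x, 14 thick in y, 42 to 94 mm above the bar's underside; same on all bars). The point is on the fin's centre line, 70 mm above the underside: pinch it here across the 14 mm. z up, ends alike, under 0.5 kg
- filler_thick_fin (a point): thick filler bar: loose aluminium bar 70 long (x) x 42 thick (y) x 42 mm high, standing on the bench, with an upright black grip fin on top (40 long in x, 14 thick in y, 42 to 94 mm above the bar's underside; same on all bars). The point is on the fin's centre line, 70 mm above the underside: pinch it here across the 14 mm. z up, ends alike, under 0.5 kg
Mind the look-alikes: they are no part of the job. What is shaped like the part that bears filler_medium_fin but yellow is not meant. Leave any turquoise look-alike of the part that bears filler_thick_fin alone.

How it is judged (in metres and radians):
At the end, for the whole second after the job is handed in: The 30 mm bar rests in the slot: fin point within 15 mm lengthwise and 12 mm crosswise of the slot centre, under 42 mm above its mouth, within 10 degrees of slot direction and of upright. The other two bars stand on the bench (fin 60 to 85 mm high, tilt under 11 degrees) (x of filler_medium_fin in the frame of gap between -0.015 and 0.015 m and y of filler_medium_fin in the frame of gap between -0.012 and 0.012 m and z of filler_medium_fin in the frame of gap below 0.042 m and angle between the x axis of filler_medium_fin and the x axis of gap, either way round below 0.175 rad and angle between filler_medium_fin's own z axis and vertical below 0.175 rad and linear speed of filler_medium below 0.02 m/s and height (world z) of filler_thin_fin between 0.06 and 0.085 m and angle between each of filler_thin_fin, filler_thick_fin's own z axis and vertical below 0.2 rad and height (world z) of filler_thick_fin between 0.06 and 0.085 m); the robot touches nothing.
It also fails if it takes over 38 s, if anything falls off the work surface, if the arm or the gripper's body presses on something with over 40 N, if the wrist force passes 120 N, or if a joint passes its speed limit or range.

## Working session

There is one attempt and no reset: what is moved stays moved. The work goes in short steps, Python scripts to look and compute and a tool call to move; the robot and the scene stay as the last step left them, time stands still between calls to the robot, and variables do not carry over. Pictures are saved under pics/ and viewed, at most 10 in all, crops included, and the job is handed in when it is done.

Besides the shell and the picture viewer there is one more tool, called after ">>>" as a command line: name --pt "numbers of a row" for each row, then --argument value for the rest. play_rows: Moves the arm, as the interface text tells. Its arguments: {"type":"object","properties":{"series":{"type":"array","items":{"type":"array","items":{"type":"number"}}},"gripper":{"type":"number"}},"required":["series"]}

```bash
mkdir -p pics; cat > h.py <<'E'
import numpy as np,cv2,pickle
from bench import *
def snap(n,f):
    d=get_image(n); cv2.imwrite(f'pics/{f}.png',d['image'][:,:,::-1]); pickle.dump(d,open(f'pics/{f}.pkl','wb')); return d
def ray(d,u,v):
    K=np.array([[d['fx'],0,d['cx']],[0,d['fy'],d['cy']],[0,0,1]])
    p=cv2.undistortPoints(np.array([[[u,v]]],float),K,np.array(d['dist_coeffs'],float))[0,0]
    R=np.array(d['rotation']); return np.array(d['eye']),R@np.array([p[0],p[1],1])
def atz(d,u,v,z):
    e,r=ray(d,u,v); return e+r*(z-e[2])/r[2]
def proj(d,P):
    K=np.array([[d['fx'],0,d['cx']],[0,d['fy'],d['cy']],[0,0,1]]);R=np.array(d['rotation'])
    return cv2.projectPoints(np.array(P,float).reshape(-1,1,3),cv2.Rodrigues(R.T)[0],-R.T@np.array(d['eye'],float),K,np.array(d['dist_coeffs'],float))[0][:,0]
E
python3 -c "
from h import *
for n in ('top','scene'):
    d=snap(n,n+'0');print(d['rotation'],d['eye'],d['fx'])
print(read_state())"
```

```text
[-0.66451493  0.73990339 -0.07786985  0.069994  ] [356.21562831 -17.07143253 784.64387065] 356.5825232610083
[ 0.55874231  0.74439186 -0.29167224 -0.2204883 ] [1064.15158507  116.53264     691.06354613] 447.0475425531141
{'clock': 0.1, 'joints': array([-9.11392161e-01,  3.85497529e-01,  6.76251500e-03, -4.51633904e-04,
       -1.19399354e+00, -2.58604439e-01]), 'joint_vel': array([ 0.00026943, -0.0029704 ,  0.00140671,  0.00223555,  0.00031456,
       -0.0007396 ]), 'joint_efforts': array([-7.29687508e-04, -3.93318021e+01,  1.88928044e+01,  4.19795126e+00,
       -2.62147470e-03,  2.90579763e-06]), 'position': array([ 243.68782842, -575.02362073,  255.31767342]), 'ee_rot': array([-1.98979485e-01,  9.80003157e-01,  9.59108069e-04, -2.39871873e-04]), 'contact_force': array([ 0.03374878, -0.20476995, -0.10470834]), 'wrist_torque': array([-0.00795845,  0.04048018,  0.00446245]), 'grasp_force': 0.0, 'gripper_width': 85.28659047625082}
```

View pics/top0.png

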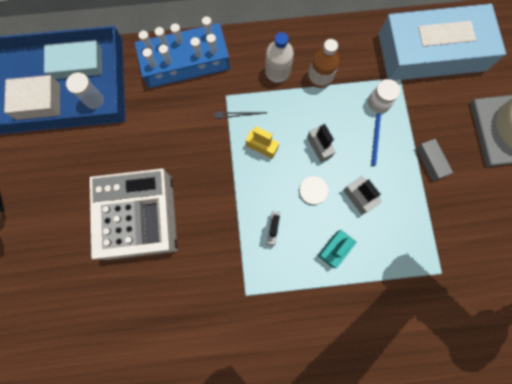

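View pics/scene0.png

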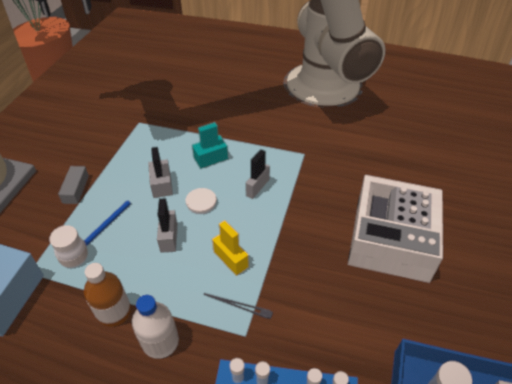

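The top view shows the heater at (133,215) with its dark slot at about (150,222). The grey bars are at (322,142), (364,195) and (273,228), and the look-alikes are yellow (262,142) and turquoise (338,248). I'll enlarge these to measure them.

```bash
sed -i "s/^def ray/def RR(d): return Rot.from_quat(d['rotation']).as_matrix()\ndef ray/; s/np.array(d\['rotation'\])/RR(d)/g; 1a from scipy.spatial.transform import Rotation as Rot" h.py
python3 -c "
from h import *
d=pickle.load(open('pics/top0.pkl','rb'));s=pickle.load(open('pics/scene0.pkl','rb'))
up=lambda im,a,b,w,h,k:cv2.resize(im[b:b+h,a:a+w],None,fx=k,fy=k,interpolation=cv2.INTER_CUBIC)[:,:,::-1]
# left: heater 85..185x165..265 at 4 ; right: bars
A=up(d['image'],85,165,100,100,4);B=up(d['image'],295,115,100,100,4)
cv2.imwrite('pics/c1.png',np.hstack([A,B]))
A=up(s['image'],345,170,100,110,4);B=up(s['image'],140,140,100,110,4)
cv2.imwrite('pics/c2.png',np.hstack([A,B]))
for u,v,z in((150,222,76),(322,142,60),(364,195,60),(273,228,60)):print(atz(d,u,v,z))
"
```

```text
[463.11383033 181.59416429  76.        ]
[ 597.81924871 -187.32378471   60.        ]
[ 474.20797004 -256.83568203   60.        ]
[426.52158157 -61.59276612  60.        ]
```

View pics/c1.png

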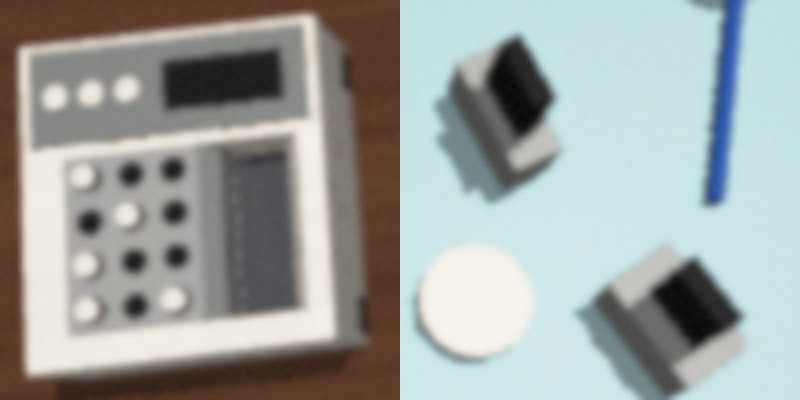

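View pics/c2.png

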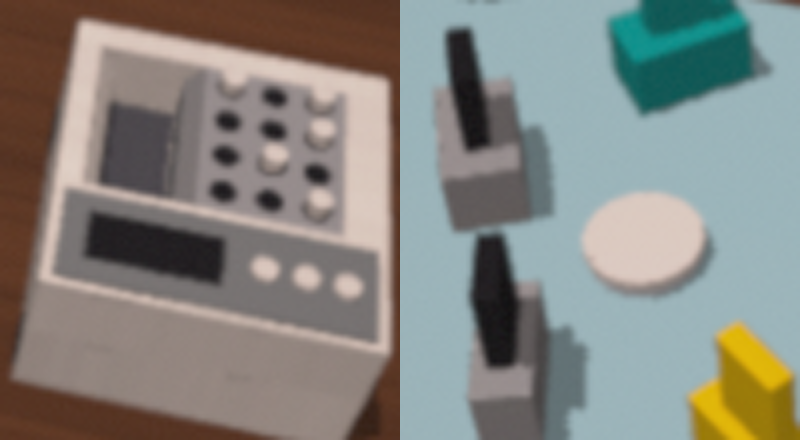

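The crops show the medium bar at top-view pixel (322,142) and the thick one at (364,195). The slot's mouth spans crop x of about 200–300 and y of about 140–315. I'll fit the bar poses from silhouettes and the heater from its corners.

```bash
cat >> h.py <<'E'
from scipy.optimize import minimize,least_squares
def box(l,w,z0,z1): return np.array([[a*l/2,b*w/2,z] for a in(-1,1) for b in(-1,1) for z in(z0,z1)],float)
def place(P,x,y,yaw,z=0):
    c,s=np.cos(yaw),np.sin(yaw); return P@np.array([[c,s,0],[-s,c,0],[0,0,1]])+[x,y,z]
def mask(d,c,r=34):
    im=cv2.GaussianBlur(d['image'],(3,3),0).astype(float); m=((im[...,0]/(im[...,2]+1)>.9)|(im.max(2)<60)).astype(np.uint8)
    m[(im.min(2)>200)]=0
    n,l,st,ce=cv2.connectedComponentsWithStats(m)
    k=1+np.argmin(np.hypot(*(ce[1:]-c).T)+1000*(st[1:,4]<60)); return (l==k).astype(float)
def barfit(ds,ms,th,x0):
    def rend(d,p):
        m=np.zeros((384*4,512*4),np.uint8)
        for P in(box(70,th,0,42),box(40,14,42,94)):
            q=proj(d,place(P,*p)); cv2.fillConvexPoly(m,cv2.convexHull(((q+.5)*4).astype(np.float32)).astype(np.int32),1)
        return cv2.resize(m.astype(np.float32),(512,384),interpolation=cv2.INTER_AREA)
    f=lambda p:sum((np.abs(rend(d,p)-m)).sum()/m.sum() for d,m in zip(ds,ms))
    best=None
    for yaw in np.arange(0,np.pi,np.pi/6):
        r=minimize(f,[x0[0],x0[1],yaw],method='Nelder-Mead',options=dict(initial_simplex=[[x0[0],x0[1],yaw],[x0[0]+12,x0[1],yaw],[x0[0],x0[1]+12,yaw],[x0[0],x0[1],yaw+.25]],xatol=.02,fatol=1e-4))
        if best is None or r.fun<best.fun: best=r
    return best.x,best.fun,[m.sum() for m in ms]
E
cat > m.py <<'E'
from h import *
d=pickle.load(open('pics/top0.pkl','rb'));s=pickle.load(open('pics/scene0.pkl','rb'))
for nm,c in(('A',(322,142)),('B',(364,195)),('C',(273,228))):
    x0=atz(d,*c,40)[:2]; cs=proj(s,[[*x0,40]])[0]
    ms=[mask(d,c),mask(s,cs)]
    for th in(18,30,42):
        print(nm,th,*barfit([d,s],ms,th,x0))
C=lambda p,o:[(p[0]+.5)/4-.5+o[0],(p[1]+.5)/4-.5+o[1]]
T=[(18,46),(315,13),(338,342),(27,377)]; S=[(40,278),(388,354),(390,76),(82,20)]
# slot mouth corners (top view)
for p in T: print('heater',atz(d,*C(p,(85,165)),76)[:2])
for p in [(50,280),(388,354),(390,76),(82,20)]: print('heater scene',atz(s,*C(p,(345,170)),76)[:2])
for p in [(197,147),(293,136),(305,308),(207,318)]: print('slot',atz(d,*C(p,(85,165)),76)[:2])
for p in [(237,157),(290,150),(298,306),(240,313)]: print('floor',atz(d,*C(p,(85,165)),40)[:2])
E
python3 m.py
```

```text
A 18 [ 6.06892397e+02 -1.88528809e+02  3.13015055e-01] 0.47243574965419083 [np.float64(601.0), np.float64(830.0)]
A 30 [ 6.08696104e+02 -1.91592395e+02  3.75873578e-01] 0.38041730148547603 [np.float64(601.0), np.float64(830.0)]
A 42 [ 6.08588188e+02 -1.91262379e+02  5.47230691e-01] 0.8064527243750377 [np.float64(601.0), np.float64(830.0)]
B 18 [ 4.82247131e+02 -2.62253504e+02  2.03274525e-01] 0.7005413741482552 [np.float64(812.0), np.float64(835.0)]
B 30 [ 4.80362468e+02 -2.61736353e+02  4.57220481e-01] 0.46368377776466774 [np.float64(812.0), np.float64(835.0)]
B 42 [ 482.24259829 -264.48891675    0.52380261] 0.28292002817026046 [np.float64(812.0), np.float64(835.0)]
C 18 [ 4.30954804e+02 -6.31818919e+01 -2.41240474e-01] 0.5513102185104946 [np.float64(246.0), np.float64(698.0)]
C 30 [ 4.30010905e+02 -6.35871730e+01 -3.50383907e-02] 1.397418873902206 [np.float64(246.0), np.float64(698.0)]
C 42 [428.67407031 -62.68624608   3.26753205] 2.3647172816642206 [np.float64(246.0), np.float64(698.0)]
heater [570.64902701 300.78687754]
heater [571.94982224 149.11982507]
heater [403.76829648 146.89663141]
heater [403.30080677 298.16972325]
heater scene [574.34302167 155.63378733]
heater scene [574.02795966 299.86348535]
heater scene [406.6239269  299.61352828]
heater scene [411.13264057 149.99119495]
slot [508.33915783 211.94907134]
slot [508.79989675 163.62777383]
slot [422.02277001 162.09805139]
slot [422.33380425 210.17141304]
floor [508.42344118 202.78610981]
floor [509.18016241 174.7665089 ]
floor [426.78167224 174.74411845]
floor [426.41871843 204.69219146]
```

```bash
cat > m2.py <<'E'
from h import *
d=pickle.load(open('pics/top0.pkl','rb'));s=pickle.load(open('pics/scene0.pkl','rb'))
x0=(608,-191);ms=[mask(d,(322,142)),mask(s,proj(s,[[*x0,40]])[0])]
print(barfit([d],ms[:1],30,x0)); print(barfit([s],ms[1:],30,x0))
out=[]
for i,m,o in((d,ms[0],(285,105)),(s,ms[1],(130,180))):
    im=i['image'][:,:,::-1].copy(); c=im[o[1]:o[1]+80,o[0]:o[0]+80]; c=cv2.resize(c,None,fx=5,fy=5,interpolation=cv2.INTER_CUBIC)
    mm=cv2.resize(m[o[1]:o[1]+80,o[0]:o[0]+80].astype(np.uint8),None,fx=5,fy=5,interpolation=0)
    cv2.drawContours(c,cv2.findContours(mm,0,2)[0],-1,(0,0,255),1)
    for P in(box(70,30,0,42),box(40,14,42,94)):
        q=(proj(i,place(P,608,-191,.376))-o+.5)*5
        for a in range(8):
            for b in(1,2,4):
                if not a&b: cv2.line(c,*[tuple(int(t) for t in q[k]) for k in(a,a|b)],(0,200,0),1)
    out.append(c)
cv2.imwrite('pics/o1.png',np.hstack(out))
E
python3 m2.py
```

```text
(array([ 6.09316115e+02, -1.92156247e+02,  2.72415887e-01]), np.float64(0.22441763727121464), [np.float64(601.0)])
(array([ 6.10467810e+02, -1.91220635e+02,  3.88417099e-01]), np.float64(0.13305722891566266), [np.float64(830.0)])
```

View pics/o1.png

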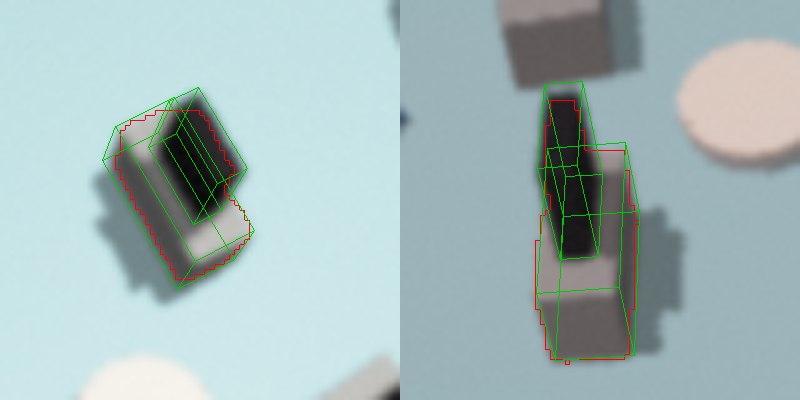

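The overlay fits to within about 3 mm, with the bar's left edge slightly right of the model in the top view. So the medium bar is at about (608,-192) with yaw of about 0.39, which already matches the tool yaw. I'll move above it.

>>> play_rows --pt "10 10 0 0 0 0" --pt "20 21 0 0 0 0" --pt "23 24 -4 0 0 0" --pt "24 25 -5 0 0 0" --pt "24 25 -5 0 0 0" --pt "24 25 -5 0 0 0" --pt "24 25 -5 0 0 0" --pt "24 25 -5 0 0 0" --pt "24 25 -5 0 0 0" --pt "24 25 -5 0 0 0" --pt "24 25 -5 0 0 0" --pt "24 25 -5 0 0 0" --pt "24 25 -5 0 0 0" --pt "24 25 -5 0 0 0" --pt "24 25 -5 0 0 0" --pt "22 23 -5 0 0 0" --pt "15 15 -4 0 0 0" --pt "10 10 -3 0 0 0" --pt "0 0 0 0 0 0" --pt "0 0 0 0 0 0" --gripper 1

```text
clock: 1.77
position: [631.6, -171.8, 179.7]
ee_rot: [-0.2, 0.98, 0.0, -0.001]
contact_force: [-0.6, -0.1, -0.3]
gripper_width: 85.5
grasp_force: 0.0
```

>>> play_rows --pt "-12 -10 -15 0 0 0" --pt "-12 -10 -15 0 0 0" --pt "0 0 -15 0 0 0" --pt "0 0 0 0 0 0" --pt "0 0 0 0 0 0"

```text
clock: 2.18
position: [606.9, -193.5, 135.4]
ee_rot: [-0.198, 0.98, 0.0, -0.001]
contact_force: [0.5, 0.5, 0.2]
gripper_width: 85.1
grasp_force: 0.0
```

```bash
python3 -c "
from h import *
print(read_state()['position'])
o=[]
for n,c in(('top',(275,85)),('scene',(110,150))):
    d=snap(n,n+'1');o.append(cv2.resize(d['image'][c[1]:c[1]+110,c[0]:c[0]+100,::-1],None,fx=4,fy=4,interpolation=2))
cv2.imwrite('pics/o2.png',np.hstack(o))"
```

```text
[ 606.91559603 -193.50112403  135.38731907]
```

View pics/o2.png

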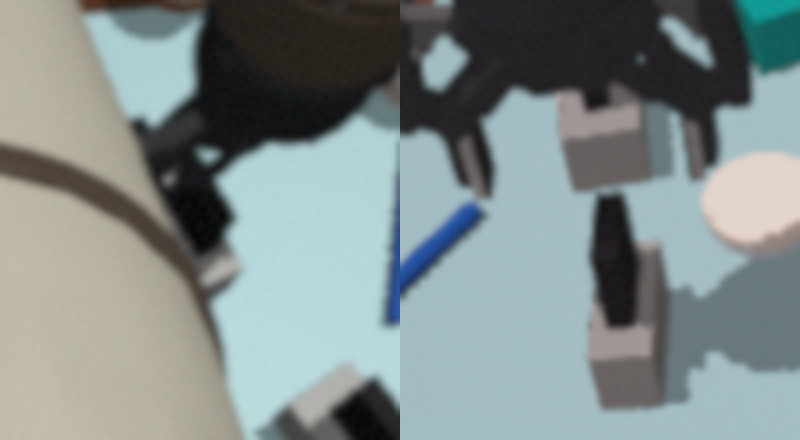

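The scene view shows the fingers straddling the fin line with clearance on both sides. I'll descend and grip.

>>> play_rows --pt "0 1 -10 0 0 0" --pt "0 0 -15 0 0 0" --pt "0 0 -15 0 0 0" --pt "0 0 -12 0 0 0" --pt "0 0 -6 0 0 0" --pt "0 0 0 0 0 0" --pt "0 0 0 0 0 0"

```text
clock: 2.87
position: [608.1, -191.4, 77.3]
ee_rot: [-0.199, 0.98, -0.0, -0.0]
contact_force: [0.0, 0.1, 0.5]
gripper_width: 85.1
grasp_force: 0.0
```

>>> play_rows --pt "0 0 0 0 0 0" --pt "0 0 0 0 0 0" --pt "0 0 0 0 0 0" --pt "0 0 0 0 0 0" --pt "0 0 0 0 0 0" --pt "0 0 0 0 0 0" --pt "0 0 0 0 0 0" --pt "0 0 0 0 0 0" --pt "0 0 0 0 0 0" --pt "0 0 0 0 0 0" --gripper 0

```text
clock: 3.7
position: [608.0, -191.5, 77.7]
ee_rot: [-0.199, 0.98, -0.0, 0.0]
contact_force: [-1.0, -0.2, 2.9]
gripper_width: 13.1
grasp_force: 59.0
```

>>> play_rows --pt "0 0 8 0 0 0" --pt "0 0 20 0 0 0" --pt "0 0 28 0 0 0" --pt "0 0 28 0 0 0" --pt "0 0 28 0 0 0" --pt "0 0 18 0 0 0" --pt "-5 13 0 0 0 -0.2" --pt "-10 27 0 0 0 -0.3" --pt "-11 29 0 0 0 -0.3" --pt "-11 29 0 0 0 -0.3" --pt "-11 29 0 0 0 -0.3" --pt "-11 29 0 0 0 -0.3" --pt "-11 29 0 0 0 -0.3" --pt "-11 29 0 0 0 -0.3" --pt "-11 29 0 0 0 -0.3" --pt "-11 29 0 0 0 -0.3" --pt "-11 29 0 0 0 -0.3" --pt "-11 29 0 0 0 -0.3" --pt "-10 27 0 0 0 -0.2" --pt "-7 22 0 0 0 0"

```text
clock: 5.37
position: [464.1, 189.0, 206.9]
ee_rot: [-0.007, 1.0, -0.0, -0.001]
contact_force: [0.2, 0.0, -2.6]
gripper_width: 13.4
grasp_force: 58.9
```

>>> play_rows --pt "0 0 0 0 0 0" --pt "0 0 0 0 0 0" --pt "0 0 0 0 0 0"

```text
clock: 5.62
position: [465.3, 187.2, 206.9]
ee_rot: [-0.007, 1.0, -0.0, -0.001]
contact_force: [0.9, -0.3, -2.4]
gripper_width: 13.2
grasp_force: 59.2
```

>>> play_rows --pt "0 0 -10 0 0 0" --pt "0 0 -16 0 0 0" --pt "0 0 -10 0 0 0" --pt "0 0 0 0 0 0" --pt "0 0 0 0 0 0"

```text
clock: 6.03
position: [465.7, 186.7, 170.4]
ee_rot: [-0.006, 1.0, -0.001, -0.001]
contact_force: [0.3, -0.4, -2.5]
gripper_width: 13.2
grasp_force: 59.1
```

```bash
python3 -c "
from h import *
p=read_state()['position'];print(p)
o=[]
for n,c in(('top',(85,155)),('scene',(345,130))):
    d=snap(n,n+'2');im=cv2.resize(d['image'][c[1]:c[1]+120,c[0]:c[0]+100,::-1],None,fx=4,fy=4,interpolation=2)
    for P,col in((place(box(70,30,p[2]-77.7,p[2]-35.7),p[0],p[1],.014),(0,200,0)),(place(box(90,51,76,76.01),466.5,188,.014),(0,0,255))):
        q=(proj(d,P)-c+.5)*4
        for a in range(8):
            for b in(1,2,4):
                if not a&b: cv2.line(im,*[tuple(int(t) for t in q[k]) for k in(a,a|b)],col,1)
    o.append(im)
cv2.imwrite('pics/o3.png',np.hstack(o))"
```

```text
[465.71769588 186.66923413 170.43528418]
```

View pics/o3.png

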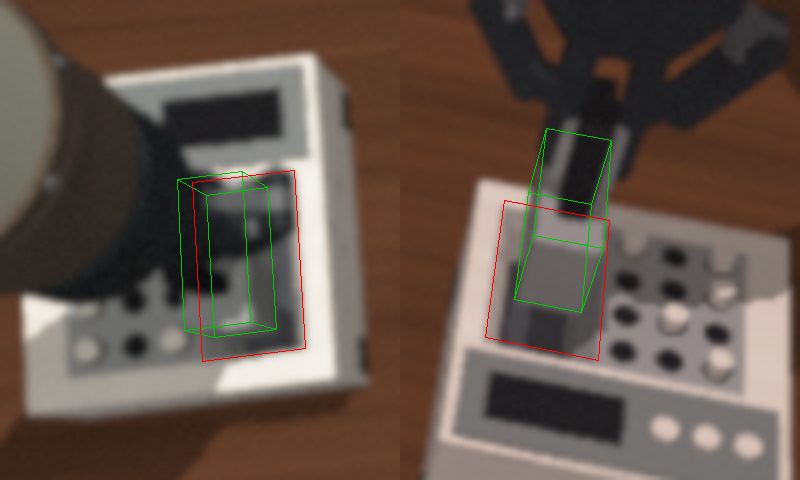

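The scene view shows the bar's outline matching the model and sitting inside the flared mouth, which spans crop x of about 490–605. I'll lower it.

>>> play_rows --pt "0.5 0.5 -4 0 0 0" --pt "0.5 0.5 -5 0 0 0" --pt "0 0 -5 0 0 0" --pt "0 0 -5 0 0 0" --pt "0 0 -5 0 0 0" --pt "0 0 -5 0 0 0" --pt "0 0 0 0 0 0" --pt "0 0 0 0 0 0"

```text
clock: 6.8
position: [466.7, 188.4, 141.9]
ee_rot: [-0.007, 1.0, -0.0, -0.0]
contact_force: [0.0, 0.6, -2.5]
gripper_width: 13.4
grasp_force: 59.2
```

>>> play_rows --pt "0 0 -2 0 0 0" --pt "0 0 -2 0 0 0" --pt "0 0 -2 0 0 0" --pt "0 0 -2 0 0 0" --pt "0 0 0 0 0 0" --pt "0 0 0 0 0 0"

```text
clock: 7.3
position: [466.8, 188.5, 134.2]
ee_rot: [-0.007, 1.0, -0.0, -0.0]
contact_force: [0.6, 0.9, -2.9]
gripper_width: 13.5
grasp_force: 59.2
```

In the straight part with no contact. Continuing.

>>> play_rows --pt "0 0 -3 0 0 0" --pt "0 0 -3 0 0 0" --pt "0 0 -3 0 0 0" --pt "0 0 -2 0 0 0" --pt "0 0 -2 0 0 0" --pt "0 0 -1 0 0 0" --pt "0 0 0 0 0 0" --pt "0 0 0 0 0 0"

```text
clock: 7.97
position: [466.9, 188.6, 120.3]
ee_rot: [-0.007, 1.0, -0.0, 0.0]
contact_force: [0.6, -0.2, -3.9]
gripper_width: 13.3
grasp_force: 59.2
```

>>> play_rows --pt "0 0 -1 0 0 0" --pt "0 0 -1 0 0 0" --pt "0 0 -0.5 0 0 0" --pt "0 0 0 0 0 0" --pt "0 0 0 0 0 0"

```text
clock: 8.38
position: [466.8, 188.6, 117.8]
ee_rot: [-0.007, 1.0, -0.0, -0.0]
contact_force: [-0.2, -0.1, -3.1]
gripper_width: 12.9
grasp_force: 59.4
```

>>> play_rows --pt "0 0 -0.7 0 0 0" --pt "0 0 0 0 0 0" --pt "0 0 0 0 0 0"

```text
clock: 8.63
position: [466.9, 188.6, 117.6]
ee_rot: [-0.007, 1.0, 0.0, 0.0]
contact_force: [-2.1, 0.3, 3.2]
gripper_width: 13.2
grasp_force: 59.9
```

>>> play_rows --pt "0 0 0 0 0 0" --pt "0 0 0 0 0 0" --pt "0 0 0 0 0 0" --pt "0 0 0 0 0 0" --pt "0 0 0 0 0 0" --pt "0 0 0 0 0 0" --gripper 0.4

```text
clock: 9.13
position: [466.9, 188.6, 117.1]
ee_rot: [-0.007, 1.0, 0.0, 0.0]
contact_force: [-0.5, -0.4, -0.2]
gripper_width: 34.5
grasp_force: 0.0
```

>>> play_rows --pt "0 0 5 0 0 0" --pt "0 0 15 0 0 0" --pt "0 0 25 0 0 0" --pt "0 0 30 0 0 0" --pt "0 0 30 0 0 0" --pt "-10 -15 20 0 0 0" --pt "-20 -30 0 0 0 0" --pt "-20 -30 0 0 0 0" --pt "-20 -30 0 0 0 0" --pt "-10 -30 0 0 0 0" --pt "0 -30 0 0 0 0" --pt "0 -30 0 0 0 0" --pt "0 0 0 0 0 0" --pt "0 0 0 0 0 0"

```text
clock: 10.3
position: [386.6, -7.6, 242.6]
ee_rot: [-0.005, 1.0, 0.0, 0.0]
contact_force: [0.1, -0.1, 0.8]
gripper_width: 33.9
grasp_force: 0.0
```

```bash
python3 -c "
from h import *
o=[]
for n,c in(('top',(85,155)),('scene',(345,140))):
    d=snap(n,n+'3');im=cv2.resize(d['image'][c[1]:c[1]+120,c[0]:c[0]+100,::-1],None,fx=4,fy=4,interpolation=2)
    q=(proj(d,place(box(40,14,82,134),466.8,188.6,.014))-c+.5)*4
    for a in range(8):
        for b in(1,2,4):
            if not a&b: cv2.line(im,*[tuple(int(t) for t in q[k]) for k in(a,a|b)],(0,200,0),1)
    o.append(im)
cv2.imwrite('pics/o4.png',np.hstack(o))"
```

```text
(no output)
```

View pics/o4.png

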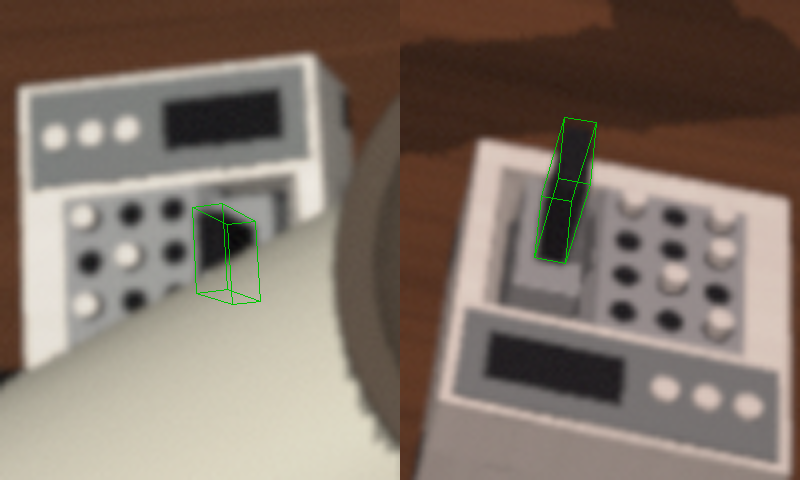

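View pics/scene3.png

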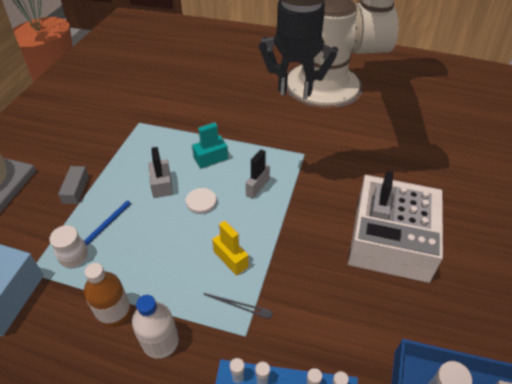

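The fin lies on the predicted seated outline at scene pixel (387,188), upright, and the other two bars still stand at (160,175) and (258,175). Handing in.

```bash
python3 -c "
from bench import *
print(job_done())"
```

```text
the job is handed in; nothing more can be done
None
```

The 30 mm filler bar stands upright on the floor of the slot and has been released. The other two bars are still standing on the bench, and the job was handed in at about 10.5 s (no verdict came back).

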